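# Lay out the starch-test tray to its card

### The arm

A 6-joint arm with a two-finger parallel gripper is mounted at the origin on the work surface. World frame = base frame: x ahead of the robot, y to its left, z up, the work surface at z = 0. Lengths are in m, angles in rad, forces in N, time in s.
With the tool pointing down it reaches from about 0.35 to 0.875 m from the base axis. Payload 4.2 kg.
Tool frame: the origin (TCP) lies midway between the tips of the shut fingers; the grasp point (between the pads) lies 19 mm behind it; z points along the fingers, y is the direction in which the jaws open and shut (so a half turn about z gives the same grasp; the last joint's range is limited). The gripper opens to 87 mm and grips with 3 to 60 N. Pads are 19 mm wide; open, the fingers measure 117 mm over their backs; the gripper's body (75 mm by 190 mm) begins 51 mm behind the grasp point.
Start: joints at [1.497, 0.385, 0.008, 0, -1.194, -0.259], TCP at [0.204, 0.591, 0.223] pointing down, gripper open.
Joint ranges: [-3.14, 3.14], [-1.21, 2.06], [-1.07, 1.41], [-3.16, 2.05], [-2.99, -0.16], [-3.1, 3.1]. Speed limits (rad/s): [2.79, 2.79, 3.14, 3.14, 3.14, 3.14].

### API

Orientations are given as a unit quaternion [x, y, z, w].
In Python, from station import ctrl gives the robot as it stands. The module is installed in compiled form; this text tells all that it offers.
- The arm moves only by the tool move_arm, never from a script. Its argument "series" is a list of rows, each a list of 7 numbers: the shift along the world's x, y, z in mm, then the turn, a rotation vector about the world's x, y, z in degrees, then the closure in counts, from 0 (fully open) to 255 (shut). In form: [[dx, dy, dz, rx, ry, rz, fingers], ...]. A call has 1 to 5 rows; each row shifts and turns the pose as measured when the row begins; what a row does not reach is not made up. A row lasts 1/8 s, in which the tool goes at most 62.5 mm and 10.7 degrees, less where a joint would pass 70% of its speed; a pose out of reach is approached as far as the arm can. A call with a gripper value outside its range is refused whole. The fingers move at their own pace and stop on an object; the grip force is fixed at half the most. Time passes only in rows, so rows that do not move let the fingers close. It gives the time, the measured TCP pose, the force and the opening at its end, in the units of the state.
- ctrl.observe(): the state, without advancing time (a new reading comes with each control period).
- ctrl.snapshot(name): name is "side" or "top"; returns the picture (420x560x3 uint8, red, green, blue); there is no depth.
- ctrl.calibration(name): a dict with "intrinsics" (3x3 intrinsics, pixels), "pose" (4x4, takes a point from camera to world coordinates). Camera axes: x right, y up, looking along -z (the intrinsics and any distortion apply to the point x, -y, -z); pixel columns grow to the right and rows downward; lengths in m; the calibration is good to about 2 mm. A picture is of the moment at which its call begins. calibration takes no time and is no camera call.
- ctrl.sign_off(): hands the job in, once; it reports no verdict.
The state is a dict: "time_s": time; "joint_pos": joint angles; "qvel": joint speeds; "joint_efforts": joint torques, N m; "ee_pos": TCP position; "tcp_rot": TCP orientation; "ft_force": force on the tool from outside, world axes, zero at the start; "wrist_torque": the same for the moment, N m; "finger_gap": finger opening in m.
Only numpy, scipy, OpenCV 4.12 (cv2) and the standard library are available. Lean on these libraries where they do the work, as an engineer would, in place of code of your own. Each camera call takes 0.05 s, during which the arm holds its last target. There are 200 camera calls.

### The job

Get a pupil's starch-test tray ready: put the white spotting tile, the amber dropper bottle that stands loose on the bench beside it, and the sampling spoon inside their own outlines drawn on the tray's card - tile flat with its hollows up, bottle upright, and the spoon with its bowl where the bowl is drawn. The tile and bottle are porcelain and glass, so set them down without dropping or knocking them over, and leave the other things on the bench where they are.

Things in the scene. Friction and masses are not known exactly. Their poses are not given: they have to be found in the camera images.
- tray: Shallow grey plastic tray, 270 x 370 mm (its own x by y), rim 22 mm high and 4 mm thick (a 5 mm lip stands out round its top); it does not move. Origin: centre of its underside. Its floor, covered by a white layout card, is 5 mm above the bench. Three black outlines are drawn on the card side by side along the tray's y, 105 mm apart; which of the three is where changes, and each is drawn a little askew.
- tile_spot (a point): Centre of the drawn outline of the spotting tile, at the height of the card (5 mm above the bench): a rectangle 102 x 72 mm (line to line) with six small circles in it. Its x axis runs along the rectangle's long side.
- bottle_spot (a point): Centre of the drawn outline of the dropper bottle, at the height of the card: a circle of 54 mm diameter with a 27 mm circle in it.
- spoon_spot (a point): Point of the drawn outline of the spoon where the spoon's own grip point (point spoon_grip) belongs, at the height of the card. Its x axis points along the outline to its round bowl end. The outline is a spoon seen from above, about 4 mm larger all round than the spoon.
- spoon_spot_bowl (a point): Centre of the round bowl end of the drawn spoon outline (92.5 mm along x from spoon_spot), at the height of the card.
- spoon_spot_end (a point): Where the handle's end belongs in the drawn spoon outline (60 mm from spoon_spot along -x), at the height of the card.
- tile_centre (a point): Centre (half-way up) of the white porcelain spotting tile, a rectangular slab 92 x 62 x 11 mm with six round hollows in its upper face (2 rows of 3), about 0.14 kg; x along the 92 mm side, y along the 62 mm side, z up. It lies flat on the bench, hollows up.
- bottle_centre (a point): Centre (half-way up, 44 mm above its foot) of the amber glass dropper bottle, 88 mm tall over all, about 0.11 kg; straight round body of 44 mm diameter from the foot to 57 mm up, then a black screw cap of 27 mm diameter and a small rubber bulb. z up along its axis. It stands on the bench among the things to be laid out, in no rack.
- spoon_grip (a point): Grip point on the handle of the sampling spoon, half-way up the handle and close to the spoon's balance point. The spoon lies on the bench, 170 mm long, about 0.045 kg: black plastic handle 105 mm long, 14 mm wide, 10 mm thick (from 60 mm behind this point to 45 mm ahead of it), a thin steel neck, and a round steel bowl of 35 mm diameter and 10 mm height, open upwards. x points along the spoon towards the bowl, z up.
- spoon_bowl (a point): Centre of the spoon's bowl, 92.5 mm along x from spoon_grip.
- spoon_end (a point): End of the spoon's handle, 60 mm from spoon_grip along -x.
- tile: The spotting tile itself; origin at the centre of its underside.
- bottle: The dropper bottle itself; origin at the centre of its foot.
- spoon: The sampling spoon itself; origin under spoon_grip, on its underside.
- petri: Bystander: clear plastic petri dish with lid, 95 mm diameter, 16 mm high. Origin: centre of its underside.
- lens: Bystander: hand lens lying flat, black ring of 73 mm diameter, 9 mm thick, black handle 78 mm long, 13 mm thick, along -x. Origin: under the centre of the glass.
- bung: Bystander: dark rubber bung standing up, 31 mm diameter at the foot, 26 mm high. Origin: centre of its foot.
- goggles: Bystander: safety spectacles, 145 mm wide, 120 mm deep, 47 mm high. Origin: under the middle of the lenses, arms towards +x. Not listed: fixed equipment along the back of the bench (90 to 180 mm tall, from about 0.76 m in front of the robot) and at its sides (microscope up to 320 mm tall on the left beyond y = 0.55 m, a balance on the right beyond y = -0.55 m).

How it is judged:
At the end, for the whole second after the job is handed in: Released, at rest on the card: tile flat, hollows up, centre within 10 mm of its outline's and within 0.15 rad of its direction; bottle upright within 10 mm of its circle's centre; spoon flat, bowl centre and handle end each within 12 mm of where they are drawn (horizontal distance between tile_centre and tile_spot below 0.01 m and angle between the x axis of tile and the x axis of tile_spot, either way round below 0.15 rad and angle between each of tile, bottle's own z axis and vertical below 0.08 rad and z of each of tile_centre, spoon_grip in the frame of tray below 0.014 m and horizontal distance between bottle_centre and bottle_spot below 0.01 m and z of bottle in the frame of tray below 0.009 m and horizontal distance between spoon_bowl and spoon_spot_bowl below 0.012 m and horizontal distance between spoon_end and spoon_spot_end below 0.012 m and angle between spoon's own z axis and vertical below 0.12 rad and linear speed of each of tile, bottle, spoon below 0.02 m/s); the robot touches nothing.
It fails at once if the glass bottle is tipped over (more than 45 degrees) (angle between bottle's own z axis and vertical above 0.785 rad).
It fails at once if the glass bottle is dropped (falls free of the fingers faster than 0.5 m/s, about 13 mm of fall) (linear speed of bottle above 0.5 m/s and contact force between the fingers and bottle below 0.05 N).
It fails at once if the porcelain tile is dropped (falls free of the fingers faster than 0.5 m/s, about 13 mm of fall) (linear speed of tile above 0.5 m/s and contact force between the fingers and tile below 0.05 N).
It fails at once if another thing on the bench (petri dish, hand lens, bung or spectacles) is moved by more than 30 mm (distance of any of petri, lens, bung, goggles from where it was at the start of the episode above 0.03 m).
It also fails if it takes over 72 s, if anything falls off the work surface, if the arm or the gripper's body presses on something with over 40 N, if the wrist force passes 120 N, or if a joint passes its speed limit or range.

## Working session

There is one attempt and no reset: what is moved stays moved. The work goes in short steps, Python scripts to look and compute and a tool call to move; the robot and the scene stay as the last step left them, time stands still between calls to the robot, and variables do not carry over. Pictures are saved under pics/ and viewed, about 8 in all and at most 12, crops included, and the job is handed in when it is done.

Besides the shell and the picture viewer there is one more tool, called after "Emit:" by a JSON object that holds its "name" and its "arguments". move_arm: Moves the arm, as the interface text tells. Its arguments: {"type":"object","properties":{"series":{"type":"array","items":{"type":"array","items":{"type":"number"}}}},"required":["series"]}

```bash
mkdir -p pics
python3 - <<'E'
from station import ctrl
import cv2,numpy as np
for n in("top","side"):
    c=ctrl.calibration(n);print(n,np.round(c["intrinsics"],1).tolist(),np.round(c["pose"],3).tolist(),c.keys())
    im=ctrl.snapshot(n);cv2.imwrite(f"pics/{n}0.png",im[:,:,::-1])
print(ctrl.observe())
E
```

```text
top [[393.5, 0.0, 278.6], [0.0, 393.5, 212.2], [0.0, 0.0, 1.0]] [[0.055, 0.968, -0.244, 0.339], [-0.998, 0.055, -0.008, -0.026], [0.005, 0.244, 0.97, 0.977], [0.0, 0.0, 0.0, 1.0]] dict_keys(['intrinsics', 'pose'])
side [[384.2, 0.0, 280.9], [0.0, 384.2, 209.1], [0.0, 0.0, 1.0]] [[-0.979, 0.138, -0.154, 0.379], [-0.206, -0.695, 0.689, 0.705], [-0.012, 0.706, 0.708, 0.809], [0.0, 0.0, 0.0, 1.0]] dict_keys(['intrinsics', 'pose'])
{'time_s': 0.1, 'joint_pos': array([ 1.49661300e+00,  3.85480911e-01,  6.77344890e-03, -4.20993113e-04,
       -1.19399803e+00, -2.58579582e-01]), 'qvel': array([ 6.10241663e-04, -1.81705971e-03,  2.49586678e-03,  1.88466120e-04,
       -3.68393806e-04,  5.47992823e-05]), 'joint_efforts': array([-1.31149241e-04, -3.91691494e+01,  1.87934589e+01,  4.23184499e+00,
        1.34297847e-02, -7.92607921e-05]), 'ee_pos': array([0.20398484, 0.59021268, 0.2215746 ]), 'tcp_rot': array([ 9.86177178e-01, -1.65691354e-01, -1.06938689e-04,  9.68540577e-04]), 'ft_force': array([-1.10367439,  0.12373216, -0.21242017]), 'wrist_torque': array([-0.00297243,  0.01056215,  0.00340129]), 'finger_gap': 0.08714624381464854}
```

View pics/top0.png

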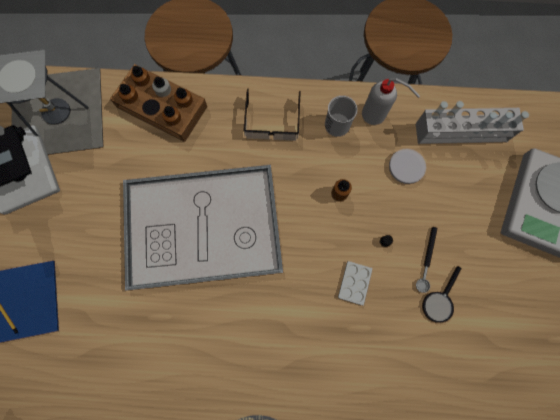

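View pics/side0.png

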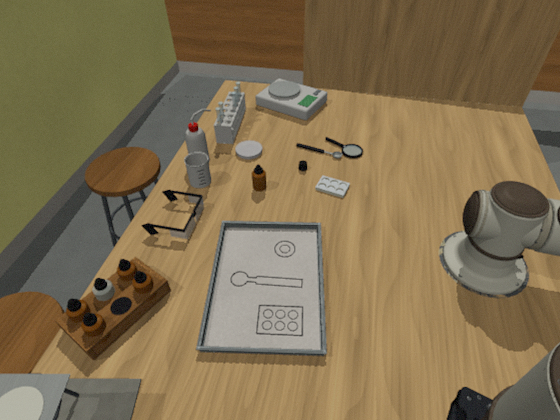

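The top view shows the tile at about (355,283), the bottle at (342,189), and the spoon with its handle end at (433,229) and bowl at (422,286). In the tray, the drawn tile is at (161,245), the drawn spoon has its bowl at (202,200) and end at (203,260), and the circle is at (245,238). The side view agrees.

```bash
cat > h.py <<'E'
from station import ctrl
import cv2,numpy as np
def ray(n,uv,z):
    c=ctrl.calibration(n);K=c["intrinsics"];P=c["pose"]
    d=P[:3,:3]@np.array([(uv[0]-K[0][2])/K[0][0],-(uv[1]-K[1][2])/K[1][1],-1.])
    o=P[:3,3];return (o+d*(z-o[2])/d[2])[:2]*1000
def world(n,pts,z): return np.array([ray(n,p,z) for p in np.asarray(pts).reshape(-1,2)])
def comps(n,mask,box,z,amin=8):
    x0,y0,x1,y1=box;m=np.zeros_like(mask);m[y0:y1,x0:x1]=mask[y0:y1,x0:x1]
    k,l,s,c=cv2.connectedComponentsWithStats(m,connectivity=8);out=[]
    for i in range(1,k):
        if s[i,4]<amin: continue
        ys,xs=np.nonzero(l==i);w=world(n,np.c_[xs,ys],z).astype(np.float32)
        r=cv2.minAreaRect(w)
        out.append((s[i].tolist(),w.mean(0).round(1).tolist(),[np.round(a,1).tolist() for a in r]))
    return out
E
python3 - <<'E'
from h import *
im=cv2.imread("pics/top0.png");hsv=cv2.cvtColor(im,cv2.COLOR_BGR2HSV);g=hsv[:,:,2];s=hsv[:,:,1]
ad=cv2.adaptiveThreshold(cv2.cvtColor(im,cv2.COLOR_BGR2GRAY),255,cv2.ADAPTIVE_THRESH_MEAN_C,cv2.THRESH_BINARY_INV,15,18)
def show(t,L):
    print(t)
    for o in L: print(' ',*o)
show("outl",comps("top",ad,(136,183,270,274),.005))
show("tile",comps("top",((s<60)&(g>120)).astype(np.uint8),(330,255,380,312),.011))
dark=(g<60).astype(np.uint8)
show("dark spoon/lens/bung",comps("top",dark,(375,220,470,330),.010))
show("bowl",comps("top",((s<70)&(g>90)).astype(np.uint8),(405,260,436,300),.008))
show("bottle",comps("top",((g<110)&(s>60)).astype(np.uint8),(325,170,360,210),.03))
crop=im[165:335,310:470];a=cv2.resize(crop,None,fx=3.2,fy=3.2,interpolation=cv2.INTER_CUBIC)
cv2.imwrite("pics/c1.png",a)
E
```

```text
outl
  [136, 183, 12, 2, 16] [640.2999877929688, 343.20001220703125] [[639.8, 340.6], [2.7, 28.4], 3.3]
  [268, 183, 2, 16, 23] [643.2000122070312, 10.800000190734863] [[639.6, 11.1], [40.5, 2.6], 3.5]
  [193, 191, 19, 71, 281] [537.5, 173.60000610351562] [[538.3, 176.2], [180.5, 46.3], 3.2]
  [145, 224, 32, 44, 219] [483.5, 270.3999938964844] [[482.2, 271.3], [105.8, 76.5], 8.6]
  [234, 227, 23, 22, 97] [513.5, 63.20000076293945] [[513.4, 62.4], [53.4, 55.4], 3.2]
  [161, 231, 4, 7, 8] [510.5, 270.1000061035156] [[509.7, 270.3], [16.5, 4.7], 24.9]
  [162, 240, 5, 8, 11] [488.3999938964844, 265.1000061035156] [[487.9, 264.9], [7.4, 18.7], 73.7]
  [150, 253, 4, 8, 10] [452.20001220703125, 290.29998779296875] [[453.2, 290.4], [4.5, 17.7], 81.5]
  [156, 254, 4, 8, 9] [450.29998779296875, 272.3999938964844] [[450.7, 272.6], [5.9, 17.7], 81.3]
  [249, 271, 21, 3, 39] [428.8999938964844, 19.799999237060547] [[429.5, 21.5], [4.9, 49.0], 3.2]
tile
  [339, 261, 33, 44, 964] [416.29998779296875, -213.1999969482422] [[417.1, -213.8], [62.6, 92.7], 76.3]
dark spoon/lens/bung
  [424, 227, 13, 40, 230] [515.9000244140625, -398.29998779296875] [[515.7, -398.4], [14.3, 102.8], 76.2]
  [380, 235, 13, 12, 117] [523.7999877929688, -289.1000061035156] [[523.7, -289.2], [25.5, 32.2], 26.5]
  [422, 267, 39, 55, 333] [401.0, -425.79998779296875] [[395.5, -436.7], [73.2, 145.3], 43.2]
bowl
  [423, 267, 5, 13, 32] [449.70001220703125, -384.8999938964844] [[449.8, -384.6], [5.7, 30.8], 76.8]
  [416, 278, 14, 15, 112] [417.79998779296875, -373.79998779296875] [[417.1, -374.5], [33.3, 26.1], 35.5]
  [427, 294, 9, 6, 38] [392.6000061035156, -399.5] [[393.7, -397.0], [11.8, 20.5], 3.2]
bottle
  [325, 179, 26, 24, 409] [637.5, -162.1999969482422] [[641.8, -163.3], [60.6, 64.7], 3.3]
```

View pics/c1.png

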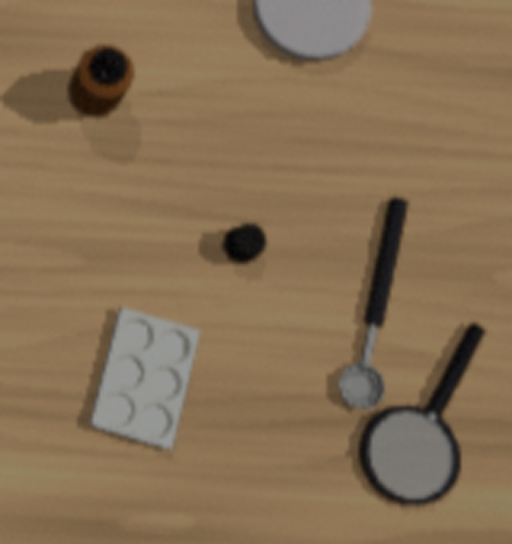

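The crop shows the tile with hollows up, the spoon's bowl at the lower end close to the lens, and the bung and petri dish clear of both. I still need the bottle from two views and the direction of the spoon outline.

Run:
```python
from h import *
im=cv2.imread("pics/top0.png");gr=cv2.cvtColor(im,cv2.COLOR_BGR2GRAY)
ad=cv2.adaptiveThreshold(gr,255,cv2.ADAPTIVE_THRESH_MEAN_C,cv2.THRESH_BINARY_INV,15,18)
def outl(n,ad,box):
    m=np.zeros_like(ad);x0,y0,x1,y1=box;m[y0:y1,x0:x1]=ad[y0:y1,x0:x1]
    cs,h=cv2.findContours(m,cv2.RETR_EXTERNAL,cv2.CHAIN_APPROX_NONE);c=max(cs,key=cv2.contourArea)
    f=cv2.drawContours(np.zeros_like(m),[c],-1,255,-1);ys,xs=np.nonzero(f)
    w=world(n,np.c_[xs,ys],.005);mu=w.mean(0);e,v=np.linalg.eigh(np.cov(w.T));a=v[:,1]*np.sign(v[0,1]);p=(w-mu)@a
    print(n,"mean",mu.round(1),"axis deg",np.degrees(np.arctan2(a[1],a[0])).round(1),"ext",p.min().round(1),p.max().round(1),"ends",(mu+a*p.min()).round(1),(mu+a*p.max()).round(1))
for b in((190,188,216,265),(142,221,180,270),(231,224,260,252)):outl("top",ad,b)
im=cv2.imread("pics/side0.png");gs=cv2.cvtColor(im,cv2.COLOR_BGR2GRAY)
ad=cv2.adaptiveThreshold(gs,255,cv2.ADAPTIVE_THRESH_MEAN_C,cv2.THRESH_BINARY_INV,15,18)
for b in((228,268,306,292),(253,302,307,338),(271,237,300,261)):outl("side",ad,b)
# bottle: cap/bulb dark blobs
t=cv2.imread("pics/top0.png")
for n,b in(("top",(325,170,360,210)),("side",(245,155,275,200))):
    i=cv2.imread(f"pics/{n}0.png");hs=cv2.cvtColor(i,cv2.COLOR_BGR2HSV)
    for nm,m in(("black",(i.max(2)<45)),("amber",(hs[:,:,1]>150)&(hs[:,:,2]<140)&(hs[:,:,2]>35))):
        print(n,nm,[(o[0],) for o in comps(n,m.astype(np.uint8),b,.07)],[ (o[1]) for o in comps(n,m.astype(np.uint8),b,.07)])
a=cv2.imread("pics/top0.png")[165:215,320:370];b=cv2.imread("pics/side0.png")[155:205,235:285]
cv2.imwrite("pics/c2.png",cv2.resize(np.hstack([a,b]),None,fx=8,fy=8,interpolation=cv2.INTER_NEAREST))
```

```text
Traceback (most recent call last):
  File "h.py", line 7, in world
    def world(n,pts,z): return np.array([ray(n,p,z) for p in np.asarray(pts).reshape(-1,2)])
                                         ~~~^^^^^^^
  File "h.py", line 4, in ray
    c=ctrl.calibration(n);K=c["intrinsics"];P=c["pose"]
ValueError: time passes only in moves, steps and waits
```

Emit:
{"name": "move_arm", "arguments": {"series": [[30,-60,0,0,0,5,0],[20,-60,0,0,0,0,0],[20,-60,0,0,0,0,0],[20,-60,0,0,0,0,0],[20,-60,0,0,0,0,0]]}}

```text
time_s: 0.72
ee_pos: [0.3095, 0.2958, 0.2176]
tcp_rot: [0.993, -0.118, -0.0, 0.004]
ft_force: [1.0, 0.4, 0.5]
finger_gap: 0.087
```

```bash
python3 - <<'E'
s=open('h.py').read()
s=s.replace("def ray","CAL={n:ctrl.calibration(n) for n in('top','side')}\ndef ray").replace("c=ctrl.calibration(n);K=c","c=CAL[n];K=c")
s+='''
def outl(n,ad,box):
    m=np.zeros_like(ad);x0,y0,x1,y1=box;m[y0:y1,x0:x1]=ad[y0:y1,x0:x1]
    cs,h=cv2.findContours(m,cv2.RETR_EXTERNAL,cv2.CHAIN_APPROX_NONE);c=max(cs,key=cv2.contourArea)
    f=cv2.drawContours(np.zeros_like(m),[c],-1,255,-1);ys,xs=np.nonzero(f)
    w=world(n,np.c_[xs,ys],.005);mu=w.mean(0);e,v=np.linalg.eigh(np.cov(w.T));a=v[:,1]*np.sign(v[0,1]);p=(w-mu)@a
    print(n,"mean",mu.round(1),"axis deg",np.degrees(np.arctan2(a[1],a[0])).round(1),"ext",p.min().round(1),p.max().round(1),"ends",(mu+a*p.min()).round(1),(mu+a*p.max()).round(1))
'''
open('h.py','w').write(s)
E
python3 - <<'E'
from h import *
def ad(n): return cv2.adaptiveThreshold(cv2.imread(f"pics/{n}0.png",0),255,cv2.ADAPTIVE_THRESH_MEAN_C,cv2.THRESH_BINARY_INV,15,18)
A=ad("top")
for b in((190,188,216,265),(142,221,180,270),(231,224,260,252)):outl("top",A,b)
A=ad("side")
for b in((228,268,306,292),(253,302,307,338),(271,237,300,261)):outl("side",A,b)
for n,b in(("top",(325,170,360,210)),("side",(245,155,275,200))):
    i=cv2.imread(f"pics/{n}0.png");hs=cv2.cvtColor(i,cv2.COLOR_BGR2HSV)
    for nm,m in(("black",(i.max(2)<45)),("amber",(hs[:,:,1]>150)&(hs[:,:,2]<140)&(hs[:,:,2]>35))):
        for o in comps(n,m.astype(np.uint8),b,.07): print(n,nm,o[0],o[1])
a=cv2.imread("pics/top0.png")[165:215,320:370];b=cv2.imread("pics/side0.png")[155:205,235:285]
cv2.imwrite("pics/c2.png",cv2.resize(np.hstack([a,b]),None,fx=8,fy=8,interpolation=cv2.INTER_NEAREST))
E
```

```text
top mean [541.1 173.4] axis deg 6.2 ext -93.6 88.0 ends [448.  163.3] [628.6 182.8]
top mean [481.7 271. ] axis deg 9.9 ext -53.1 53.8 ends [429.4 261.9] [534.7 280.3]
top mean [513.3  63.3] axis deg 83.7 ext -28.4 28.3 ends [510.2  35.1] [516.5  91.5]
side mean [542.2 175.9] axis deg 6.4 ext -94.8 86.6 ends [448.  165.3] [628.3 185.6]
side mean [482.1 274.7] axis deg 9.0 ext -51.9 52.9 ends [430.9 266.6] [534.3 282.9]
side mean [513.2  66.9] axis deg -77.8 ext -28.3 26.9 ends [507.2  94.5] [518.9  40.6]
top black [338, 180, 11, 11, 96] [642.2000122070312, -171.0]
top black [332, 189, 13, 11, 67] [616.2000122070312, -156.0]
top amber [332, 180, 19, 21, 201] [625.2999877929688, -163.6999969482422]
side black [254, 165, 9, 9, 55] [641.5999755859375, -166.1999969482422]
side amber [252, 170, 14, 22, 238] [626.5, -116.5]
```

View pics/c2.png

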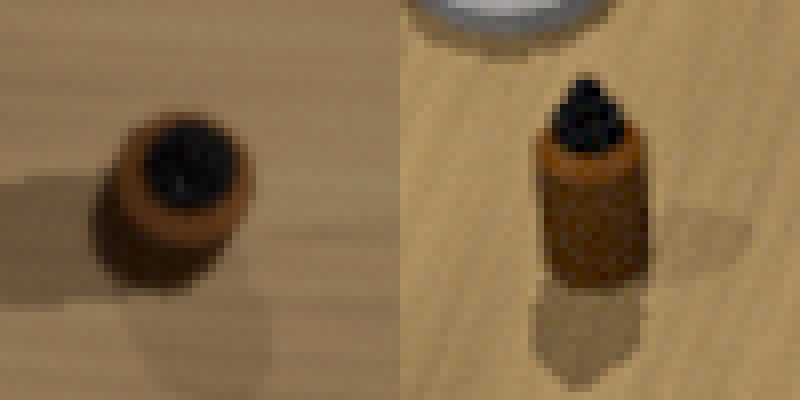

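Emit:
{"name": "move_arm", "arguments": {"series": [[20,-60,0,0,0,0,0],[20,-60,0,0,0,0,0],[20,-60,0,0,0,0,0],[20,-60,0,0,0,0,0],[10,-60,0,0,0,0,0]]}}

```text
time_s: 1.35
ee_pos: [0.3963, -0.0036, 0.2177]
tcp_rot: [0.993, -0.116, 0.0, 0.003]
ft_force: [0.6, 0.8, -0.8]
finger_gap: 0.087
```

Emit:
{"name": "move_arm", "arguments": {"series": [[10,-60,-20,0,0,0,0],[10,-60,-20,0,0,0,0],[10,-60,-20,0,0,0,0],[0,-20,-30,0,0,0,0],[0,0,0,0,0,0,0]]}}

```text
time_s: 1.98
ee_pos: [0.4241, -0.204, 0.1279]
tcp_rot: [0.993, -0.12, 0.001, 0.002]
ft_force: [-0.2, 0.8, -0.0]
finger_gap: 0.0869
```

The bottle is at about (642,-168). The targets, averaged over the two views, are:
- **Tile:** (482,272.5) at 9.5°.
- **Circle:** (513,65).
- **Spoon grip:** (513.5,171.5) at 6.3°.

Next I descend on the tile.

Emit:
{"name": "move_arm", "arguments": {"series": [[-7,-9,-40,0,0,0,0],[0,0,-40,0,0,0,0],[0,0,-20,0,0,0,0],[0,0,0,0,0,0,0]]}}

```text
time_s: 2.48
ee_pos: [0.4211, -0.2116, 0.0299]
tcp_rot: [0.993, -0.117, 0.006, 0.003]
ft_force: [-0.1, 0.4, 0.6]
finger_gap: 0.0873
```

Emit:
{"name": "move_arm", "arguments": {"series": [[-4,-1,-15,0.4,0.6,0,0],[0,0,-9,0,0,0,0],[0,0,0,0,0,0,0],[0,0,0,0,0,0,0]]}}

```text
time_s: 2.98
ee_pos: [0.4199, -0.2121, 0.0076]
tcp_rot: [0.993, -0.116, 0.003, 0.0]
ft_force: [-0.1, -0.0, -0.8]
finger_gap: 0.087
```

Run:
```python
from h import *
a=ctrl.snapshot("top")[235:325,290:430,::-1];b=ctrl.snapshot("side")[140:230,280:420,::-1]
cv2.imwrite("pics/c3.png",cv2.resize(np.vstack([a,b]),None,fx=3.3,fy=3.3,interpolation=cv2.INTER_CUBIC))
print(ctrl.observe()["ee_pos"])
```

```text
[ 0.41980703 -0.21207745  0.00762773]
```

View pics/c3.png

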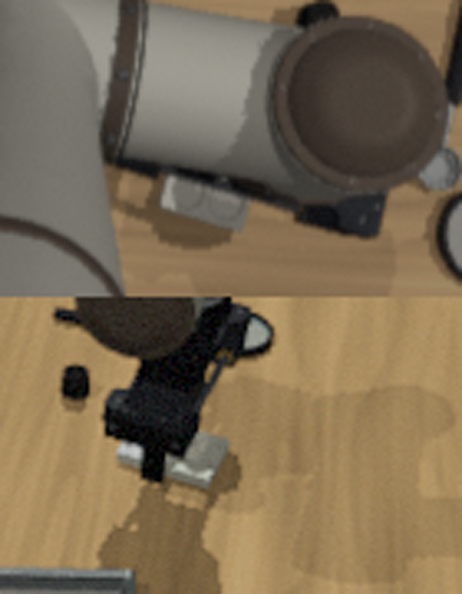

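The crop shows the fingers on either side of the tile's long sides, near its middle. I go 4 mm lower and close.

Emit:
{"name": "move_arm", "arguments": {"series": [[-2,0,-4,0,0,0,0],[0,0,0,0,0,0,90],[0,0,0,0,0,0,140],[0,0,0,0,0,0,200],[0,0,0,0,0,0,200]]}}

```text
time_s: 3.7
ee_pos: [0.4179, -0.2122, 0.0038]
tcp_rot: [0.993, -0.116, 0.004, 0.0]
ft_force: [0.1, -0.4, 0.4]
finger_gap: 0.0615
```

Emit:
{"name": "move_arm", "arguments": {"series": [[0,0,0,0,0,0,200],[0,0,0,0,0,0,200]]}}

```text
time_s: 3.95
ee_pos: [0.4179, -0.2122, 0.0038]
tcp_rot: [0.993, -0.116, 0.004, 0.0]
ft_force: [0.1, -0.4, -0.9]
finger_gap: 0.0613
```

Emit:
{"name": "move_arm", "arguments": {"series": [[0,0,15,0,0,0,200],[0,0,30,0,0,0,200],[0,0,40,0,0,0,200],[0,20,10,0,0,0,200],[5,40,0,0,0,4,200]]}}

```text
time_s: 4.58
ee_pos: [0.4206, -0.1518, 0.1]
tcp_rot: [0.996, -0.084, 0.001, -0.001]
ft_force: [-0.1, 0.3, -1.0]
finger_gap: 0.0619
```

Emit:
{"name": "move_arm", "arguments": {"series": [[10,50,0,0,0,4,200],[10,50,0,0,0,4,200],[10,50,0,0,0,4,200],[10,50,0,0,0,4,200],[10,50,0,0,0,2,200]]}}

```text
time_s: 5.2
ee_pos: [0.4692, 0.1051, 0.0997]
tcp_rot: [0.997, 0.077, 0.001, -0.001]
ft_force: [1.2, -0.9, -1.8]
finger_gap: 0.0613
```

Emit:
{"name": "move_arm", "arguments": {"series": [[10,50,0,0,0,0,200],[0,50,0,0,0,0,200],[0,40,0,0,0,0,200],[0,20,0,0,0,0,200],[0,0,0,0,0,0,200]]}}

```text
time_s: 5.82
ee_pos: [0.4774, 0.2729, 0.0975]
tcp_rot: [0.997, 0.079, -0.001, -0.0]
ft_force: [0.2, 0.4, -2.3]
finger_gap: 0.0613
```

Emit:
{"name": "move_arm", "arguments": {"series": [[5,0,-30,0,0,0.4,200],[0,0,-30,0,0,0,200],[0,0,-12,0,0,0,200],[0,0,0,0,0,0,200]]}}

```text
time_s: 6.32
ee_pos: [0.482, 0.2688, 0.0243]
tcp_rot: [0.997, 0.08, -0.002, 0.0]
ft_force: [0.3, 1.0, -0.7]
finger_gap: 0.0614
```

Run:
```python
from h import *
s=ctrl.snapshot("side")[:,:,::-1];t=ctrl.snapshot("top")[:,:,::-1]
a=t[205:285,100:220];b=s[270:350,220:340]
cv2.imwrite("pics/c4.png",cv2.resize(np.vstack([a,b]),None,fx=3.7,fy=3.7,interpolation=cv2.INTER_CUBIC))
```

```text
(no output)
```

View pics/c4.png

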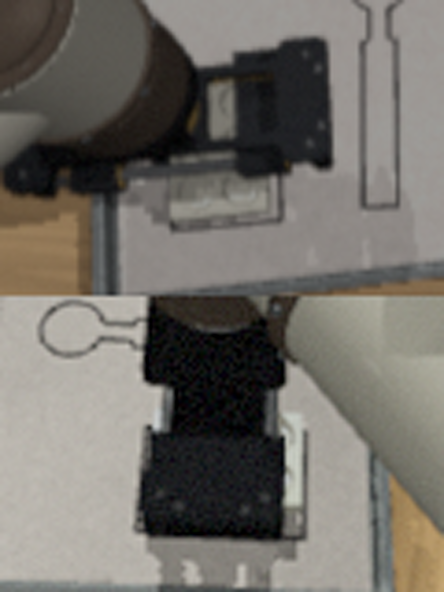

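The tile sits over its outline, still about 20 mm up and 3 mm short in y, which matches the numbers. I lower it and release.

Emit:
{"name": "move_arm", "arguments": {"series": [[0,3,-8,0,0,0,200],[0,0,-4,0,0,0,200],[0,0,-2,0,0,0,200],[0,0,0,0,0,0,200]]}}

```text
time_s: 6.92
ee_pos: [0.4839, 0.2741, 0.0129]
tcp_rot: [0.997, 0.081, 0.001, -0.002]
ft_force: [0.3, 0.8, -0.9]
finger_gap: 0.0613
```

Emit:
{"name": "move_arm", "arguments": {"series": [[-1,-1,-2,0,0,0,200],[0,0,-2,0,0,0,200],[0,0,0,0,0,0,200]]}}

```text
time_s: 7.3
ee_pos: [0.4829, 0.2732, 0.009]
tcp_rot: [0.997, 0.081, 0.002, -0.002]
ft_force: [-0.4, 0.1, -0.6]
finger_gap: 0.0615
```

Emit:
{"name": "move_arm", "arguments": {"series": [[0,0,0,0,0,0,100],[0,0,0,0,0,0,40],[0,0,0,0,0,0,0],[0,0,0,0,0,0,0],[0,0,30,0,0,0,0]]}}

```text
time_s: 7.92
ee_pos: [0.4822, 0.2724, 0.0379]
tcp_rot: [0.997, 0.081, 0.0, -0.001]
ft_force: [-0.2, 0.0, -0.1]
finger_gap: 0.0855
```

Emit:
{"name": "move_arm", "arguments": {"series": [[0,0,60,0,0,0,0],[0,-40,40,0,0,-4,0],[5,-60,0,0,0,-5,0],[5,-60,0,0,0,-5,0],[5,-60,0,0,0,-5,0]]}}

```text
time_s: 8.55
ee_pos: [0.4997, 0.0516, 0.1449]
tcp_rot: [0.996, -0.085, 0.006, -0.003]
ft_force: [0.6, -0.2, 0.4]
finger_gap: 0.0869
```

Emit:
{"name": "move_arm", "arguments": {"series": [[5,-60,0,0,0,-4,0],[5,-60,0,0,0,0,0],[0,-60,0,0,0,0,0],[0,-60,0,0,0,0,0],[0,-60,0,0,0,0,0]]}}

```text
time_s: 9.18
ee_pos: [0.5098, -0.2581, 0.1469]
tcp_rot: [0.993, -0.12, 0.008, -0.003]
ft_force: [1.1, 0.2, 0.0]
finger_gap: 0.087
```

Emit:
{"name": "move_arm", "arguments": {"series": [[0,-60,0,0,0,0,0],[0,-40,0,0,0,0,0],[0,0,0,0,0,0,0]]}}

```text
time_s: 9.55
ee_pos: [0.5084, -0.3656, 0.1463]
tcp_rot: [0.992, -0.123, 0.009, -0.003]
ft_force: [1.2, 0.9, -0.8]
finger_gap: 0.0874
```

Run:
```python
from h import *
s=ctrl.snapshot("side")[:,:,::-1];t=ctrl.snapshot("top")[:,:,::-1]
cv2.imwrite("pics/top5.png",t);cv2.imwrite("pics/side5.png",s)
for n,i,b,z in(("top",t,(138,215,190,273),.016),("side",s,(245,295,315,342),.016)):
    gr=cv2.cvtColor(i,cv2.COLOR_BGR2GRAY)
    print(n,[int(np.percentile(gr[b[1]:b[3],b[0]:b[2]],q)) for q in(5,20,50,70,80,90,97)])
a=t[210:280,130:230];b=s[285:345,235:335]
cv2.imwrite("pics/c5.png",cv2.resize(np.vstack([a,b]),None,fx=4.4,fy=4.4,interpolation=cv2.INTER_CUBIC))
print(ctrl.observe()["ee_pos"])
```

```text
top [96, 112, 149, 154, 155, 157, 159]
side [104, 124, 170, 175, 180, 188, 190]
[ 0.50857732 -0.36303573  0.14644833]
```

View pics/c5.png

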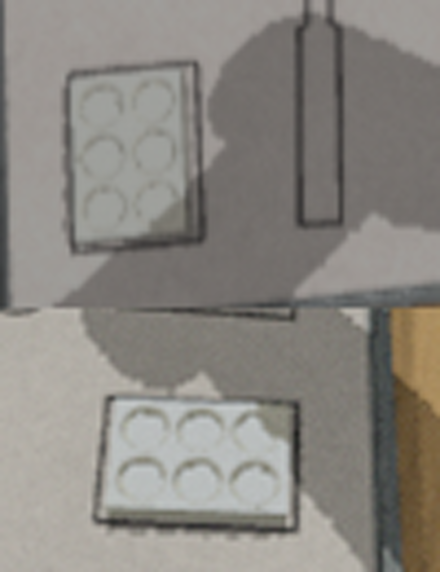

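The tile lies flat, hollows up, inside its rectangle in both views. I descend on the spoon next.

Emit:
{"name": "move_arm", "arguments": {"series": [[0,-33,-30,-0.2,1.1,0,0],[0,0,-40,0,0,0,0],[0,0,-40,0,0,0,0],[0,0,-15,0,0,0,0],[0,0,0,0,0,0,0]]}}

```text
time_s: 10.28
ee_pos: [0.5118, -0.3909, 0.0222]
tcp_rot: [0.993, -0.117, 0.001, 0.0]
ft_force: [0.4, -0.2, 1.0]
finger_gap: 0.0871
```

Emit:
{"name": "move_arm", "arguments": {"series": [[-3,-5,-10,0,0,0,0],[0,0,-8,0,0,0,0],[0,0,0,0,0,0,0]]}}

```text
time_s: 10.65
ee_pos: [0.5111, -0.3966, 0.007]
tcp_rot: [0.993, -0.116, 0.005, 0.002]
ft_force: [-0.1, 0.1, -0.1]
finger_gap: 0.0871
```

Emit:
{"name": "move_arm", "arguments": {"series": [[0,0,0,0,0,0,150],[0,0,0,0,0,0,200],[0,0,0,0,0,0,255],[0,0,0,0,0,0,255],[0,0,0,0,0,0,255]]}}

```text
time_s: 11.28
ee_pos: [0.5118, -0.3972, 0.0084]
tcp_rot: [0.993, -0.116, 0.006, 0.002]
ft_force: [-0.2, -0.0, 0.4]
finger_gap: 0.0452
```

Emit:
{"name": "move_arm", "arguments": {"series": [[0,0,0,0,0,0,255],[0,0,0,0,0,0,255],[0,0,0,0,0,0,255],[0,0,0,0,0,0,255]]}}

```text
time_s: 11.78
ee_pos: [0.5118, -0.3973, 0.0084]
tcp_rot: [0.993, -0.116, 0.006, 0.002]
ft_force: [0.1, -0.5, -0.1]
finger_gap: 0.0124
```

The gap is only 12.4 mm because the tips hold just the top of the handle. I reopen slightly and go lower.

Emit:
{"name": "move_arm", "arguments": {"series": [[0,0,0,0,0,0,150],[0,0,0,0,0,0,150],[-2,0,-3,0,0,0,150],[0,0,-3,0,0,0,150],[0,0,0,0,0,0,150]]}}

```text
time_s: 12.4
ee_pos: [0.5094, -0.3971, 0.0018]
tcp_rot: [0.993, -0.116, 0.006, 0.002]
ft_force: [-0.4, -0.3, 0.6]
finger_gap: 0.0358
```

Emit:
{"name": "move_arm", "arguments": {"series": [[0,0,0,0,0,0,255],[0,0,0,0,0,0,255],[0,0,0,0,0,0,255],[0,0,0,0,0,0,255]]}}

```text
time_s: 12.9
ee_pos: [0.5095, -0.3972, 0.0018]
tcp_rot: [0.993, -0.116, 0.006, 0.002]
ft_force: [0.6, -0.1, 0.3]
finger_gap: 0.0136
```

Emit:
{"name": "move_arm", "arguments": {"series": [[0,0,15,0,0,0,255],[0,0,35,0,0,0,255],[0,0,50,0,0,0,255],[0,20,20,0,0,-5,255],[0,40,0,0,0,-10,255]]}}

```text
time_s: 13.52
ee_pos: [0.5096, -0.3382, 0.1294]
tcp_rot: [0.968, -0.25, 0.007, 0.003]
ft_force: [0.4, 0.2, 0.0]
finger_gap: 0.0135
```

Emit:
{"name": "move_arm", "arguments": {"series": [[0,45,0,0,0,-10,255],[0,45,0,0,0,-10,255],[0,45,0,0,0,-10,255],[0,45,0,0,0,-10,255],[0,45,0,0,0,-10,255]]}}

```text
time_s: 14.15
ee_pos: [0.5107, -0.108, 0.1369]
tcp_rot: [0.762, -0.647, 0.011, 0.005]
ft_force: [0.3, -0.3, -1.5]
finger_gap: 0.0137
```

Emit:
{"name": "move_arm", "arguments": {"series": [[0,45,0,0,0,-10,255],[0,45,0,0,0,-10,255],[0,45,0,0,0,-10,255],[0,45,0,0,0,-10,255],[0,30,0,0,0,-10,255]]}}

```text
time_s: 14.78
ee_pos: [0.5114, 0.1101, 0.1439]
tcp_rot: [-0.405, 0.914, -0.01, -0.005]
ft_force: [-0.6, 0.6, -0.3]
finger_gap: 0.0138
```

Emit:
{"name": "move_arm", "arguments": {"series": [[0,20,0,0,0,-10,255],[0,0,0,0,0,-10,255],[0,0,0,0,0,-10,255],[0,0,0,0,0,0,255]]}}

```text
time_s: 15.28
ee_pos: [0.5121, 0.1343, 0.1486]
tcp_rot: [-0.149, 0.989, -0.008, -0.004]
ft_force: [0.2, 0.9, -0.6]
finger_gap: 0.0139
```

Emit:
{"name": "move_arm", "arguments": {"series": [[1,37,-20,0,0,-8,255],[0,0,-40,1,-0.3,-3,255],[0,0,-40,0,0,0,255],[0,0,-18,0,0,0,255],[0,0,0,0,0,0,255]]}}

```text
time_s: 15.9
ee_pos: [0.5152, 0.1729, 0.0323]
tcp_rot: [-0.058, 0.998, 0.003, 0.003]
ft_force: [-0.2, 0.4, -0.9]
finger_gap: 0.0134
```

Emit:
{"name": "move_arm", "arguments": {"series": [[-2,-1,-12,-0.3,0.3,-0.3,255],[0,0,-8,0,0,0,255],[0,0,0,0,0,0,255]]}}

```text
time_s: 16.27
ee_pos: [0.5146, 0.1726, 0.0136]
tcp_rot: [-0.057, 0.998, 0.002, 0.002]
ft_force: [0.3, -0.1, 0.2]
finger_gap: 0.0139
```

Emit:
{"name": "move_arm", "arguments": {"series": [[-1,-1,-4,0,0,0,255],[0,0,-2,0,0,0,255],[0,0,0,0,0,0,255]]}}

```text
time_s: 16.65
ee_pos: [0.5141, 0.1718, 0.0081]
tcp_rot: [-0.057, 0.998, 0.002, 0.003]
ft_force: [-0.0, -0.4, -0.2]
finger_gap: 0.0135
```

Emit:
{"name": "move_arm", "arguments": {"series": [[0,0,-1,0,0,0,255],[0,0,0,0,0,0,200],[0,0,0,0,0,0,150],[0,0,0,0,0,0,150],[0,0,40,0,0,0,150]]}}

```text
time_s: 17.27
ee_pos: [0.5125, 0.1708, 0.0453]
tcp_rot: [-0.057, 0.998, 0.0, 0.0]
ft_force: [0.1, -0.2, 1.3]
finger_gap: 0.0343
```

Emit:
{"name": "move_arm", "arguments": {"series": [[0,0,60,0,0,0,100],[0,-20,50,0,0,0,0],[10,-50,20,0,0,0,0],[20,-50,0,0,0,0,0],[20,-50,0,0,0,0,0]]}}

```text
time_s: 17.9
ee_pos: [0.5645, 0.0, 0.1844]
tcp_rot: [-0.061, 0.998, 0.002, 0.005]
ft_force: [1.2, 0.3, 0.2]
finger_gap: 0.0778
```

Emit:
{"name": "move_arm", "arguments": {"series": [[20,-50,0,0,0,0,0],[20,-50,0,0,0,0,0],[20,-40,0,0,0,0,0],[10,-20,0,0,0,0,0],[0,0,0,0,0,0,0]]}}

```text
time_s: 18.52
ee_pos: [0.6361, -0.1692, 0.1837]
tcp_rot: [-0.059, 0.998, 0.002, 0.005]
ft_force: [-0.6, -0.0, -1.3]
finger_gap: 0.0865
```

Run:
```python
from h import *
s=ctrl.snapshot("side")[:,:,::-1];t=ctrl.snapshot("top")[:,:,::-1]
cv2.imwrite("pics/top6.png",t);cv2.imwrite("pics/side6.png",s)
for n,i,b in(("top",t,(192,185,216,268)),("side",s,(228,265,308,295))):
    hs=cv2.cvtColor(i,cv2.COLOR_BGR2HSV)
    for o in comps(n,(i.max(2)<45).astype(np.uint8),b,.015,20): print(n,o)
print(ctrl.observe()["ee_pos"])
a=t[170:290,120:400];b=s[140:300,160:440]
cv2.imwrite("pics/c6.png",cv2.resize(np.vstack([a,b]),None,fx=2.1,fy=2.1,interpolation=cv2.INTER_CUBIC))
```

```text
top ([198, 217, 6, 41, 210], [507.8999938964844, 170.6999969482422], [[507.0, 171.7], [101.0, 12.5], 5.8])
side ([258, 276, 42, 9, 203], [507.70001220703125, 176.0], [[505.9, 175.6], [101.5, 16.9], 5.9])
[ 0.63561079 -0.16759699  0.18404288]
```

View pics/c6.png

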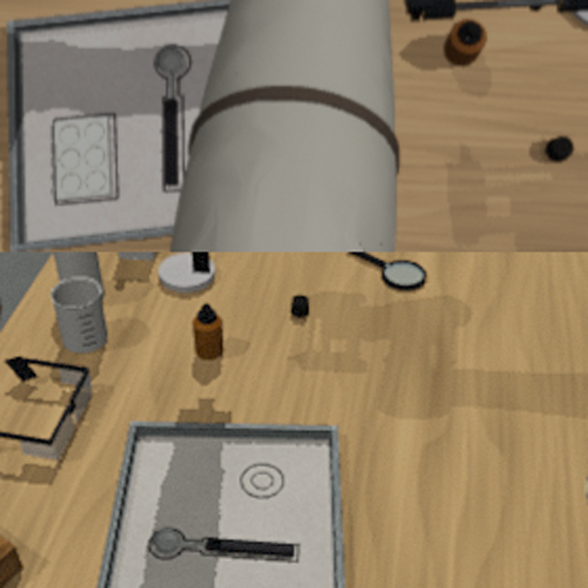

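The spoon lies in its outline, bowl to bowl, with its handle centre about 2 mm along from nominal. The bottle still stands untouched at crop pixel (466,40) in the top view and (208,335) in the side view. I descend around it.

Emit:
{"name": "move_arm", "arguments": {"series": [[6,0,-30,-0.3,0.6,0,0],[0,0,-40,0,0,0,0],[0,0,-10,0,0,0,0],[0,0,0,0,0,0,0]]}}

```text
time_s: 19.12
ee_pos: [0.6419, -0.1635, 0.1056]
tcp_rot: [-0.063, 0.998, -0.001, 0.002]
ft_force: [-0.6, -0.6, 1.3]
finger_gap: 0.0866
```

Run:
```python
from h import *
s=ctrl.snapshot("side")[:,:,::-1];t=ctrl.snapshot("top")[:,:,::-1]
e=ctrl.observe()["ee_pos"];print(e)
def proj(n,p):
    c=CAL[n];q=np.linalg.inv(c["pose"])@np.r_[p,1];K=c["intrinsics"];return (K@np.array([q[0],-q[1],-q[2]])/-q[2])[:2]
out=[]
for n,i,(x0,y0,x1,y1) in(("top",t,(280,130,420,230)),("side",s,(190,120,330,220))):
    a=cv2.resize(i[y0:y1,x0:x1],None,fx=3,fy=3,interpolation=cv2.INTER_CUBIC)
    for p,c in((e,(0,0,255)),(np.array([.642,-.168,.088]),(0,255,0)),(np.array([.642,-.168,0]),(255,0,0))):
        u=(proj(n,p)-[x0,y0]+.5)*3;cv2.circle(a,tuple(int(v) for v in u),4,c,1)
    out.append(a)
cv2.imwrite("pics/c7.png",np.vstack(out))
```

```text
[ 0.64252589 -0.16378929  0.10666809]
```

View pics/c7.png

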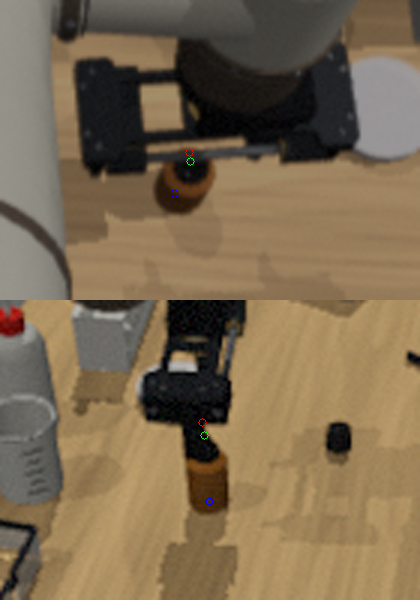

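The projected bulb and foot of the bottle at (642,-168) match it in both views. I shift -4 mm in y, lower and grip.

Emit:
{"name": "move_arm", "arguments": {"series": [[0,-4,-20,0,0,0,0],[0,0,-25,0,0,0,0],[0,0,-25,0,0,0,0],[0,0,-6,0,0,0,0],[0,0,0,0,0,0,0]]}}

```text
time_s: 19.85
ee_pos: [0.6486, -0.1681, 0.0393]
tcp_rot: [-0.063, 0.998, -0.002, 0.012]
ft_force: [1.1, 0.1, 0.5]
finger_gap: 0.0871
```

Emit:
{"name": "move_arm", "arguments": {"series": [[0,0,0,0,0,0,70],[0,0,0,0,0,0,90],[0,0,0,0,0,0,110],[0,0,0,0,0,0,110],[0,0,0,0,0,0,110]]}}

```text
time_s: 20.48
ee_pos: [0.6508, -0.1682, 0.0433]
tcp_rot: [-0.064, 0.998, -0.003, 0.015]
ft_force: [0.1, 0.8, -0.1]
finger_gap: 0.0513
```

The pose drifted up with a slight tilt, and the fingers (51 mm) don't hold the bottle yet. I correct before gripping.

Emit:
{"name": "move_arm", "arguments": {"series": [[-9,0,-9,0.2,1.7,0,80],[0,0,-8,0,0,0,80],[0,0,0,0,0,0,80]]}}

```text
time_s: 20.85
ee_pos: [0.6406, -0.1682, 0.0244]
tcp_rot: [-0.064, 0.998, 0.0, -0.001]
ft_force: [-0.6, -0.0, 0.1]
finger_gap: 0.059
```

Emit:
{"name": "move_arm", "arguments": {"series": [[1,0,2,0,0,0,110],[0,0,0,0,0,0,130],[0,0,0,0,0,0,180],[0,0,0,0,0,0,180]]}}

```text
time_s: 21.35
ee_pos: [0.6419, -0.1684, 0.0265]
tcp_rot: [-0.064, 0.998, -0.0, -0.001]
ft_force: [0.4, -0.4, -0.5]
finger_gap: 0.0437
```

Emit:
{"name": "move_arm", "arguments": {"series": [[0,0,0,0,0,0,180],[0,0,0,0,0,0,180]]}}

```text
time_s: 21.6
ee_pos: [0.6419, -0.1683, 0.0265]
tcp_rot: [-0.064, 0.998, -0.0, -0.001]
ft_force: [-0.1, 0.3, -1.2]
finger_gap: 0.0432
```

Emit:
{"name": "move_arm", "arguments": {"series": [[0,0,10,0,0,0,180],[0,0,25,0,0,0,180],[0,0,35,0,0,0,180],[-15,25,10,0,0,0,180],[-20,35,0,0,0,0,180]]}}

```text
time_s: 22.22
ee_pos: [0.6065, -0.1088, 0.1101]
tcp_rot: [-0.062, 0.998, 0.0, -0.001]
ft_force: [-0.3, 1.0, -1.3]
finger_gap: 0.0434
```

Emit:
{"name": "move_arm", "arguments": {"series": [[-22,40,0,0,0,0,180],[-22,40,0,0,0,0,180],[-22,40,0,0,0,0,180],[-15,30,0,0,0,0,180],[0,0,0,0,0,0,180]]}}

```text
time_s: 22.85
ee_pos: [0.5223, 0.0474, 0.1146]
tcp_rot: [-0.063, 0.998, 0.001, 0.002]
ft_force: [0.2, -0.6, -1.2]
finger_gap: 0.0433
```

Emit:
{"name": "move_arm", "arguments": {"series": [[-9,17,-10,0,0,0,180],[0,0,-25,0,0,0,180],[0,0,-20,0,0,0,180],[0,0,0,0,0,0,180]]}}

```text
time_s: 23.35
ee_pos: [0.5156, 0.064, 0.0613]
tcp_rot: [-0.063, 0.998, 0.002, 0.005]
ft_force: [-0.2, 0.4, -1.2]
finger_gap: 0.0436
```

Emit:
{"name": "move_arm", "arguments": {"series": [[-3,1,-12,-0.3,0.6,0,180],[0,0,-10,0,0,0,180],[0,0,0,0,0,0,180]]}}

```text
time_s: 23.72
ee_pos: [0.514, 0.0647, 0.0396]
tcp_rot: [-0.062, 0.998, -0.001, 0.001]
ft_force: [0.1, 0.3, -0.9]
finger_gap: 0.043
```

Run:
```python
from h import *
s=ctrl.snapshot("side")[:,:,::-1];t=ctrl.snapshot("top")[:,:,::-1]
print(ctrl.observe()["ee_pos"],ctrl.observe()["tcp_rot"])
a=t[195:275,190:310];b=s[190:290,230:350]
cv2.imwrite("pics/c8.png",cv2.resize(np.vstack([a,b]),None,fx=3.3,fy=3.3,interpolation=cv2.INTER_CUBIC))
```

```text
[0.5145906  0.06496339 0.04032872] [-6.25020703e-02  9.98043719e-01 -2.97937915e-04  1.46197641e-03]
```

View pics/c8.png

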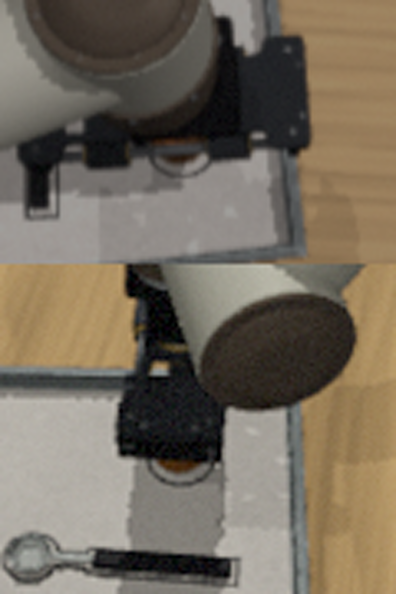

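The bottle hangs about 8 mm over its circle, centred in both views. I set it down in small steps and release.

Emit:
{"name": "move_arm", "arguments": {"series": [[-1,0,-4,0,0,0,180],[0,0,-3,0,0,0,180],[0,0,0,0,0,0,180]]}}

```text
time_s: 24.2
ee_pos: [0.5139, 0.0652, 0.0336]
tcp_rot: [-0.063, 0.998, -0.0, 0.002]
ft_force: [-0.9, 0.3, -1.7]
finger_gap: 0.0436
```

Emit:
{"name": "move_arm", "arguments": {"series": [[0,0,-2,0,0.2,0,180],[0,0,0,0,0,0,180]]}}

```text
time_s: 24.45
ee_pos: [0.5141, 0.0653, 0.0316]
tcp_rot: [-0.063, 0.998, 0.0, 0.001]
ft_force: [0.7, -0.2, -2.4]
finger_gap: 0.0431
```

Emit:
{"name": "move_arm", "arguments": {"series": [[0,0,0,0,0,0,130],[0,0,0,0,0,0,90],[0,0,0,0,0,0,40],[0,0,0,0,0,0,20],[0,0,20,0,0,0,20]]}}

```text
time_s: 25.08
ee_pos: [0.5138, 0.0651, 0.0514]
tcp_rot: [-0.063, 0.998, -0.0, -0.0]
ft_force: [0.9, 0.0, -0.4]
finger_gap: 0.0749
```

Emit:
{"name": "move_arm", "arguments": {"series": [[0,0,50,0,0,0,20],[0,0,60,0,0,0,20],[0,-20,50,0,0,0,20],[-20,-60,0,0,0,0,20],[-20,-60,0,0,0,0,20]]}}

```text
time_s: 25.7
ee_pos: [0.4748, -0.0752, 0.2189]
tcp_rot: [-0.067, 0.998, -0.001, 0.003]
ft_force: [1.1, -0.7, 0.2]
finger_gap: 0.08
```

Emit:
{"name": "move_arm", "arguments": {"series": [[-20,-60,0,0,0,0,20],[-10,-60,0,0,0,0,20],[0,-60,0,0,0,0,20],[0,-40,0,0,0,0,20],[0,0,0,0,0,0,20]]}}

```text
time_s: 26.32
ee_pos: [0.4416, -0.3029, 0.2209]
tcp_rot: [-0.065, 0.998, -0.001, 0.005]
ft_force: [-0.4, 1.1, -0.7]
finger_gap: 0.0804
```

Run:
```python
from h import *
def proj(n,p):
    c=CAL[n];q=np.linalg.inv(c["pose"])@np.r_[p,1];K=c["intrinsics"];return (K@np.array([q[0],-q[1],-q[2]])/-q[2])[:2]
s=ctrl.snapshot("side")[:,:,::-1];t=ctrl.snapshot("top")[:,:,::-1]
print(ctrl.observe()["ee_pos"])
for n,i,b,e in(("top",t,(192,185,216,268),(225,205,270,255)),("side",s,(228,265,308,295),(265,205,305,262))):
    for o in comps(n,(i.max(2)<45).astype(np.uint8),b,.015,20): print(n,"handle",o)
    for o in comps(n,(i.max(2)<45).astype(np.uint8),e,.075,20): print(n,"cap@75",o)
    hs=cv2.cvtColor(i,cv2.COLOR_BGR2HSV)
a=cv2.resize(t[180:285,120:290],None,fx=3.2,fy=3.2,interpolation=cv2.INTER_CUBIC);b=cv2.resize(s[200:360,190:360],None,fx=1.7,fy=1.7,interpolation=cv2.INTER_CUBIC)
b=cv2.copyMakeBorder(b,0,0,0,a.shape[1]-b.shape[1],cv2.BORDER_CONSTANT)
cv2.imwrite("pics/c9.png",np.vstack([a,b])[:600])
```

```text
[ 0.44174096 -0.30087202  0.22101611]
top handle ([198, 218, 6, 40, 208], [507.29998779296875, 170.6999969482422], [[505.9, 171.4], [98.8, 12.5], 6.0])
top cap@75 ([236, 226, 12, 11, 97], [514.9000244140625, 64.80000305175781], [[515.1, 64.6], [23.6, 24.8], 49.3])
side handle ([258, 277, 41, 8, 189], [507.3999938964844, 176.3000030517578], [[506.7, 175.7], [99.0, 15.9], 6.6])
side cap@75 ([279, 226, 10, 12, 83], [514.2999877929688, 68.5999984741211], [[515.3, 68.8], [26.4, 32.4], 47.9])
```

View pics/c9.png

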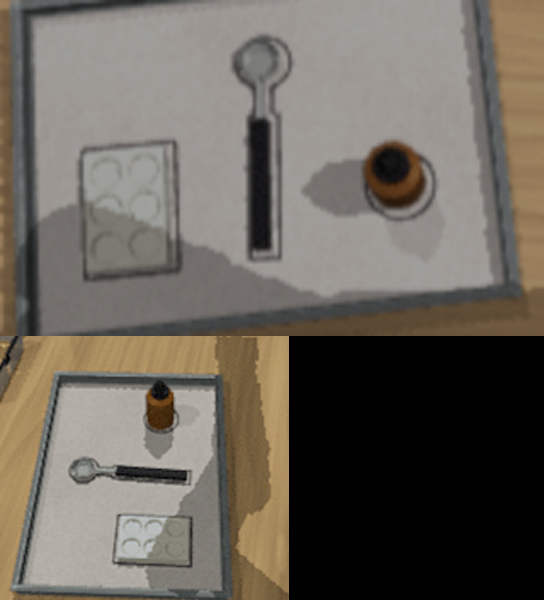

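All three things sit inside their outlines and the arm is clear, so I hand in.

```bash
python3 -c "
from station import ctrl
print(ctrl.sign_off())"
```

```text
the job is handed in; nothing more can be done
None
```

I moved the tile, the spoon and then the bottle into their outlines on the tray's card, and handed the job in at about 26 s of the 72 s allowed. No verdict was reported.

What the last checks showed:
- **Tile:** it lies flat with its hollows up, inside its rectangle in both views. I judged this by eye and from the gripper's pose at release, about 1–2 mm and under 1° off.
- **Spoon:** it lies flat with its bowl on the drawn bowl. The handle's centre is about 1–2 mm from nominal along the spoon, and its direction of 6.0–6.6° compares with 6.3° drawn.
- **Bottle:** it stands upright about 2 mm from the centre of its circle, released with the foot on the card.
- **Gripper and bystanders:** the gripper ended empty and well clear of everything. I did not measure the petri dish, lens, bung or spectacles again, but the gripper kept clear of them throughout.

What disagreed or went wrong:
- **Camera disagreement:** the two cameras differ by 3–5 mm in y, so I averaged them. That leaves up to about 2 mm of uncertainty in y.
- **First spoon grip:** it caught only the top of the handle, so I reopened and gripped lower.
- **Bottle grasp:** the arm drifted upward with a slight tilt before gripping, and I corrected this before closing the fingers.

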